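# Tip the drained container onto its feet and feed it into the tray reader

## Task

The metal instrument container has been standing on its end to drain in front of the tray reader. Tip it over onto its feet, lid up - never onto its lid - and slide it along the deck through the sprung flap into the reader until it is fully home against the stops inside, then let go. Leave the swab pot, bowl, brush, loupe and pen where they are.

Things in the scene. Friction and masses are not known exactly. Their poses are not given: they have to be found in the camera images.
- container: metal box 165 mm long, 102 wide, 76 thick incl. 3 mm feet, 0.6 kg, standing on end. Origin: centre of that end. Start: +z up its length; +x out of its base (four black feet, toward the reader); -x out of its lid (round perforated plate, wire handle). On its feet: +x down, +z the way it fell, origin mid rear end, 38 mm over the deck. 2-4 N above 110 mm topples it; pushed below 60 it slides.
- tray_reader: fixed white housing 130 mm deep, 144 wide, 112 high; steel deck 6 high, 190 wide runs 380 out in front and on as bay floor. Origin: middle of the bay mouth at bench height; +x into the bay (feed). Mouth 116 wide, 94 high over the deck; guide plates 36 high flare to 176 wide at x=-44. Rubber stops at x=+110: fully home, the container's rear end (its origin) is at x=-55, so 55 mm stick out.
- dust_flap (a joint): plain metal flap, 110 wide, hanging in the bay mouth from a hinge at its top; 0 = hanging shut, grows to 1.5 as it swings inward. A light spring shuts it. Sliding the container takes 3 to 5 N, pushing the flap open with its front edge 2 to 4 N more; beyond that only the stops resist. Afterwards the flap lies on the container's lid at about 1.4.
- swab_pot: pot of swabs, 56 mm round, 102 mm tall, beside the reader; origin under its centre. Leave it.
- open_bowl: open metal bowl, 91 mm round, 36 mm tall, beside the deck; origin under its centre. Leave it.
- nail_brush: brush, 170 mm long, 18 mm tall, beside the deck; origin under its centre. Leave it.
- loupe: folding magnifier, 77 mm long, 14 mm tall, on the bench; origin under its centre. Leave it.
- pen: marker pen, 134 mm long, 14 mm thick, on the bench; origin under its centre. Leave it.
Mind the look-alikes: they are no part of the job. Of the things that look like the container, the larger one is meant.

How it is judged:
At the end, for the whole second after the job is handed in: The container lies on its feet, lid up (within 0.1 rad), inside the bay and in line with it (within 0.15 rad and 20 mm sideways), home against the stops (its rear end 45 to 63 mm in front of the mouth), the flap resting on its lid, and it is at rest (angle between container's own x axis and vertical above 3.04 rad and x of container in the frame of tray_reader between -0.063 and -0.045 m and y of container in the frame of tray_reader between -0.02 and 0.02 m and value of joint dust_flap above 1.2 rad and angle between the z axis of container and the x axis of tray_reader, either way round below 0.15 rad and linear speed of container below 0.02 m/s); the robot touches nothing.
It fails at once if the container is tipped onto its lid (angle between container's own x axis and vertical below 0.5 rad).
It fails at once if a bystander is shoved or upset (moved more than 30 mm) (distance of any of swab_pot, open_bowl, nail_brush, loupe, pen from where it was at the start of the episode above 0.03 m).
It also fails if it takes over 61 s, if anything falls off the work surface, if the arm or the gripper's body presses on something with over 40 N, if the wrist force passes 120 N, or if a joint passes its speed limit or range.

## Robot

A 7-joint arm with a two-finger parallel gripper is mounted at the origin on a cart in front of the work surface, level with it; the furniture and walls round the work are solid. World frame = base frame: x ahead of the robot, y to its left, z up, the work surface at z = 0. Lengths are in m, angles in rad, forces in N, time in s.
With the tool pointing down it reaches from about 0.35 to 0.9 m from the base axis. Payload 8.1 kg.
Tool frame: the origin (TCP) lies at the very end of the fingers, on their centre line; the grasp point (between the pads) lies 19 mm behind it; z points along the fingers, y is the line along which they close (so a half turn about z gives the same grasp; the last joint's range is limited). The gripper opens to 92 mm and grips with 3 to 60 N. Pads are 19 mm wide; open, the fingers measure 130 mm over their backs; the gripper's body (75 mm by 190 mm) begins 47 mm behind the grasp point.
Start: joints at [1.193, 0.434, 0.025, 1.573, -0.012, 1.134, -0.075], TCP at [0.17, -0.602, 0.206] pointing down, gripper open.
Joint ranges: [-2.62, 2.62], [-0.44, 2.09], [-1.27, 1.32], [0.08, 2.57], [-1.32, 4.46], [0.12, 2], [-2.74, 2.74]. Speed limits (rad/s): [2.22, 2.22, 3.01, 3.01, 3.14, 3.14, 3.14].

## Interface

Orientations are given as a unit quaternion [x, y, z, w].
In Python, from cell import bot gives the robot as it stands. The module is installed in compiled form; this text tells all that it offers.
- The arm moves only by the shell command python3 -m jog 'ROWS'. ROWS is a JSON object of lists of equal length, an entry for each row: "jaw": the finger opening in cm, from 0 to 9.18; "dp": the shift along the tool's x, y, z in cm, a list of three; "yaw": the turn about the tool's z in degrees. A call has 1 to 20 rows; each row shifts and turns the commanded pose from where the row before left it, along the tool's axes as they then stand; what a row does not reach is not made up. A row lasts 1/10 s, in which the tool goes at most 50 mm and 8.59 degrees, less where a joint would pass 70% of its speed; a pose out of reach is approached as far as the arm can. A call with a gripper value outside its range is refused whole. The fingers move at their own pace and stop on an object; the grip force is fixed at half the most. Time passes only in rows, so rows that do not move let the fingers close. It gives the time, the measured TCP pose, the force, the opening and the grip force at its end, in the units of the state.
- bot.get_state(): the state, without advancing time (a new reading comes with each control period).
- bot.camera(name): name is "side" or "top" or "wrist"; returns (picture, depth): 420x560x3 uint8, red, green, blue; 420x560 float32, m along the optical axis (not along the pixel's ray), 0 where there is no reading.
- bot.camera_params(name): a dict with "intrinsics" (3x3 intrinsics, pixels), "world_from_camera" (4x4, takes a point from camera to world coordinates); the wrist camera has in their place "T_tool_cam" (4x4, takes a point from camera to tool coordinates, whose origin is the TCP and whose axes are the flange's). Camera axes: x right, y down, z forward; pixel columns grow to the right and rows downward; lengths in m; the calibration is good to about 2 mm. A picture is of the moment at which its call begins: read the wrist's pose just before it. camera_params takes no time and is no camera call.
- bot.close_job(): hands the job in; it is judged then, once.
Trained networks look in the newest picture that a camera, given by its name, has taken for a name from the list of things; names that differ only in an ending like _2 or _b are one class to them, and where a whole thing is asked for, a point or a joint stands for the part that bears it (a point fixed in the world has none). Each returns a list of dicts, best first, with "conf" (0 to 1); they miss things now and then, are a little off and sometimes report something else, mostly with a low value. They report only what shows in the picture. A call takes as long as a camera call. They do not tell look-alikes from the thing itself.
- bot.masks_of(query, camera): "mask" (420x560 bool, what is visible of it) and "box" ([left, top, right, bottom] in pixels, round what is visible of it).
The state is a dict: "t": time; "q": joint angles; "qvel": joint speeds; "joint_torque": joint torques, N m; "tcp_pos": TCP position; "eef_rot": TCP orientation; "contact_force": force on the tool from outside, world axes, zero at the start; "moment": the same for the moment, N m; "grip_width": finger opening in m; "gripper_force": force on a finger pad.
Only numpy, scipy, OpenCV 4.12 (cv2) and the standard library are available. Lean on these libraries where they do the work, as an engineer would, in place of code of your own. Each camera call takes 0.05 s, during which the arm holds its last target. There are 200 camera calls.

## Working session

There is one attempt and no reset: what is moved stays moved. The work goes in short steps, Python scripts to look and compute and a shell command to move; the robot and the scene stay as the last step left them, time stands still between calls to the robot, and variables do not carry over. Pictures are saved under pics/ and viewed, at most 10 in all, crops included, and the job is handed in when it is done.

```bash
mkdir -p pics; cat > h.py <<'E'
import numpy as np,cv2
from cell import bot
def cloud(cam,d):
    p=bot.camera_params(cam);K=np.array(p["intrinsics"])
    if cam=="wrist":
        from scipy.spatial.transform import Rotation as R
        s=bot.get_state();T=np.eye(4);T[:3,:3]=R.from_quat(s["eef_rot"]).as_matrix();T[:3,3]=s["tcp_pos"];T=T@np.array(p["T_tool_cam"])
    else: T=np.array(p["world_from_camera"])
    v,u=np.mgrid[:420,:560]
    P=np.stack([(u-K[0,2])/K[0,0]*d,(v-K[1,2])/K[1,1]*d,d],-1)
    return P@T[:3,:3].T+T[:3,3]
def save(n,im): cv2.imwrite(f"pics/{n}.png",im[:,:,::-1])
E
python3 - <<'E'
from h import *
s=bot.get_state();print({k:np.round(s[k],3) for k in("t","q","tcp_pos","eef_rot","contact_force","grip_width")})
for c in("top","side"):
    im,d=bot.camera(c);save(c+"0",im);P=cloud(c,d);np.save(c+"P.npy",P)
    for n in("container","tray_reader","dust_flap","swab_pot","open_bowl","nail_brush","loupe","pen"):
        for m in bot.masks_of(n,c):
            q=P[m["mask"]&(d>0)]
            if len(q): print(c,n,round(m["conf"],2),np.round(m["box"]),"med",np.round(np.median(q,0),3),"lo",np.round(np.percentile(q,3,axis=0),3),"hi",np.round(np.percentile(q,97,axis=0),3))
E
```

```text
{'t': np.float64(0.0), 'q': array([ 1.193,  0.435,  0.025,  1.574, -0.012,  1.134, -0.075]), 'tcp_pos': array([ 0.169, -0.601,  0.205]), 'eef_rot': array([ 0.991,  0.137, -0.   , -0.001]), 'contact_force': array([-0.172,  0.468,  0.655]), 'grip_width': np.float64(0.092)}
top container 0.67 [387. 230. 438. 271.] med [ 0.448 -0.33   0.123] lo [ 0.409 -0.376  0.006] hi [ 0.485 -0.297  0.127]
top container 0.63 [322. 173. 371. 227.] med [ 0.563 -0.173  0.169] lo [ 0.516 -0.217  0.032] hi [ 0.611 -0.141  0.173]
top tray_reader 0.67 [149. 162. 368. 258.] med [0.539 0.053 0.006] lo [ 0.452 -0.204  0.001] hi [0.648 0.247 0.113]
top swab_pot 0.77 [190. 156. 216. 176.] med [0.658 0.158 0.054] lo [0.632 0.131 0.001] hi [0.685 0.183 0.099]
top open_bowl 0.72 [236. 134. 272. 171.] med [0.695 0.034 0.012] lo [ 0.654 -0.007 -0.002] hi [0.729 0.072 0.036]
top nail_brush 0.89 [301. 146. 364. 153.] med [ 0.709 -0.179  0.004] lo [ 0.702 -0.25  -0.002] hi [ 0.717 -0.1    0.012]
top loupe 0.65 [193. 156. 214. 178.] med [0.659 0.157 0.054] lo [0.632 0.131 0.001] hi [0.685 0.184 0.099]
top pen 0.7 [244. 25
[... 311 characters left out ...]
0.489 -0.313  0.128]
side tray_reader 0.74 [246. 148. 328. 301.] med [0.532 0.082 0.008] lo [ 0.456 -0.24   0.004] hi [0.656 0.234 0.114]
side dust_flap 0.63 [259. 175. 291. 198.] med [0.537 0.14  0.053] lo [0.486 0.132 0.011] hi [0.588 0.147 0.09 ]
side swab_pot 0.7 [306. 168. 325. 198.] med [0.659 0.139 0.056] lo [0.635 0.129 0.006] hi [0.686 0.18  0.096]
side nail_brush 0.5 [332. 248. 350. 298.] med [ 0.711 -0.185  0.006] lo [ 0.704 -0.259  0.003] hi [ 0.719 -0.099  0.017]
side loupe 0.74 [234. 184. 242. 202.] med [0.413 0.145 0.011] lo [0.399 0.116 0.004] hi [0.43  0.182 0.016]
side pen 0.71 [236. 213. 239. 246.] med [ 0.424 -0.016  0.011] lo [ 0.416 -0.076  0.006] hi [0.431 0.048 0.014]
```

View pics/top0.png

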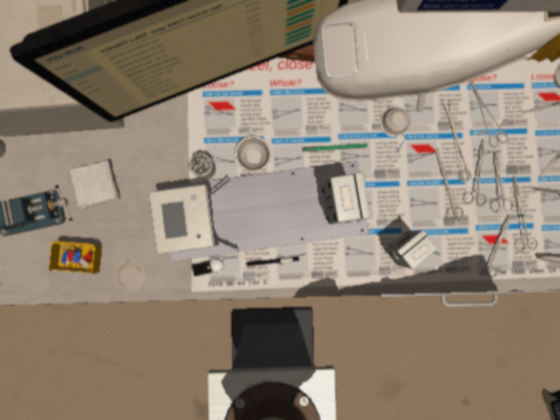

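View pics/side0.png

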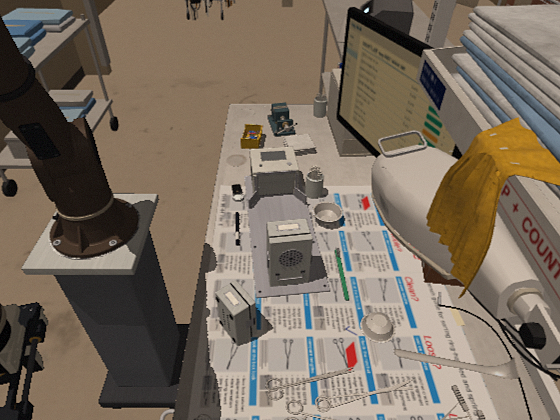

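```bash
python3 - <<'E'
from h import *
P=np.load("topP.npy").reshape(-1,3)
def rect(m,n):
    q=P[m][:,:2].astype(np.float32);r=cv2.minAreaRect(q*1000);print(n,len(q),r[0],r[1],r[2],cv2.boxPoints(r).round().tolist())
x,y,z=P.T
rect((z>.155)&(z<.18)&(abs(x-.56)<.08)&(abs(y+.17)<.08),"container top")
rect((z>.108)&(z<.118)&(y>.08)&(y<.4)&(x>.4)&(x<.63),"reader top")
rect((z>.003)&(z<.009)&(y>-.1)&(y<.05)&(x>.43)&(x<.64),"deck mid")
rect((z>.115)&(z<.135)&(abs(x-.45)<.08)&(abs(y+.34)<.08),"decoy")
rect((z>.03)&(z<.05)&(y>.05)&(y<.16)&(x>.4)&(x<.63),"guides")
S=np.load("sideP.npy").reshape(-1,3);
m=(S[:,2]>.03)&(S[:,2]<.16)&(abs(S[:,0]-.56)<.06)&(abs(S[:,1]+.18)<.08)
q=S[m];f=q[q[:,1]<-.195];print("lid face fit y=ax+b",np.polyfit(f[:,0],f[:,1],1))
E
```

```text
container top 1556 (564.9446411132812, -181.0814971923828) (101.76110076904297, 76.34014129638672) 7.923248767852783 [[509.0, -150.0], [520.0, -226.0], [621.0, -212.0], [610.0, -136.0]]
reader top 3390 (528.2613525390625, 195.33261108398438) (143.52755737304688, 132.05882263183594) 6.401246547698975 [[450.0, 253.0], [464.0, 122.0], [607.0, 138.0], [592.0, 269.0]]
deck mid 3388 (535.7333374023438, -25.226058959960938) (149.9950408935547, 209.2882080078125) 89.06423950195312 [[430.0, -99.0], [639.0, -102.0], [642.0, 48.0], [432.0, 51.0]]
decoy 825 (445.5575256347656, -340.1163635253906) (55.940242767333984, 76.73750305175781) 36.936588287353516 [[400.0, -326.0], [446.0, -388.0], [491.0, -354.0], [445.0, -293.0]]
guides 98 (537.3806762695312, 112.3782958984375) (180.48426818847656, 53.93739318847656) 6.438697814941406 [[445.0, 129.0], [451.0, 75.0], [630.0, 96.0], [624.0, 149.0]]
lid face fit y=ax+b [ 0.10819911 -0.27962268]
```

The side and top pictures agree. The larger box stands on the deck, top at pixel (346,198) in the top view, lid toward the side camera. The reader is at (182,217). The small look-alike is at (412,248) and sits off the deck. The feed direction is 96.4°, and the container is at feed x=-313 mm, y≈-5 mm. I'll turn the tool x to the feed and go behind the lid, above the look-alike.

```bash
python3 -m jog '{"jaw":[5,5,5,5,5,5,5,5,5,5],"dp":[[0,0,-0.5],[0,0,-0.5],[0,0,-0.5],[0,0,-0.5],[0,0,-0.5],[0,0,-0.5],[0,0,-0.5],[0,0,-0.5],[0,0,-0.5],[0,0,-0.5]],"yaw":[-8.06,-8.06,-8.06,-8.06,-8.06,-8.06,-8.06,-8.06,-8.06,-8.06]}'
python3 -m jog '{"jaw":[5,5,5,5,5,5,5,5,5,5,5,5,5,5,5,5],"dp":[[1.9,2.9,0],[1.9,2.9,0],[1.9,2.9,0],[1.9,2.9,0],[1.9,2.9,0],[1.9,2.9,0],[1.9,2.9,0],[1.9,2.9,0],[1.9,2.9,0],[1.9,2.9,0],[1.9,2.9,0],[1.9,2.9,0],[1.9,2.9,0],[1.9,2.9,0],[1.9,2.9,0],[0,0,0]],"yaw":[0,0,0,0,0,0,0,0,0,0,0,0,0,0,0,0]}'
cat >> h.py <<'E'
u=np.array([-.1115,.9938,0]);n=np.array([.9938,.1115,0]);M=np.array([.5355,.1307,0])
def feed(p): p=np.asarray(p)-M;return np.stack([p@u,p@n,p[...,2]],-1)
def st():
    from scipy.spatial.transform import Rotation as R
    s=bot.get_state();r=R.from_quat(s["eef_rot"]).as_matrix()
    print("t",round(float(s["t"]),2),"feed",np.round(feed(s["tcp_pos"]),4),"toolx",np.round([r[:,0]@u,r[:,0]@n],4),"down",np.round(r[:,2],3),"F",np.round(s["contact_force"],2),"q",np.round(s["q"],2))
E
python3 -c "
from h import *
st()"
```

```text
t: 1.9
tcp_pos: [0.1695, -0.6016, 0.2564]
eef_rot: [0.665, 0.747, -0.0, -0.0]
contact_force: [-0.3, -0.6, -0.0]
grip_width: 0.0499
gripper_force: 0.0
t: 3.5
tcp_pos: [0.574, -0.2648, 0.2561]
eef_rot: [0.664, 0.747, 0.002, -0.0]
contact_force: [-0.2, 0.6, -0.3]
grip_width: 0.0501
gripper_force: 0.0
t 3.5 feed [-0.3973 -0.0058  0.2561] toolx [ 1.    -0.006] down [ 0.002  0.003 -1.   ] F [-0.19  0.6  -0.33] q [ 0.64  0.45 -0.44  1.45  0.19  1.28  0.3 ]
```

```bash
python3 -m jog '{"jaw":[5,5,5,5,5,5],"dp":[[0,0,2.2],[0,0,2.2],[0,0,2.2],[0,0,2.2],[0,0,2.2],[0,0,0]],"yaw":[0,0,0,0,0,0]}'
python3 -m jog '{"jaw":[5,5,5,5,5,5,5,5,5,5],"dp":[[0.7,0,0],[0.7,0,0],[0.7,0,0],[0.7,0,0],[0.7,0,0],[0.7,0,0],[0.7,0,0],[0.7,0,0],[0.7,0,0],[0,0,0]],"yaw":[0,0,0,0,0,0,0,0,0,0]}'
python3 - <<'E'
from h import *
st();im,d=bot.camera("side");save("side1",im[120:360,150:430])
P=feed(cloud("side",d))
m=(d>0)&(abs(P[...,1])<.06)&(P[...,0]<-.1)&(P[...,0]>-.4)&(P[...,2]>.012)&(P[...,2]<.2)
m=[k for k in bot.masks_of("container","side")]
for k in m:
    q=P[k["mask"]&(d>0)];print(k["conf"],np.percentile(q,[3,50,97],axis=0).round(3))
E
```

```text
t: 4.1
tcp_pos: [0.568, -0.2704, 0.1433]
eef_rot: [0.667, 0.745, -0.001, -0.002]
contact_force: [0.0, 0.6, -0.4]
grip_width: 0.0501
gripper_force: 0.0
t: 5.1
tcp_pos: [0.5635, -0.206, 0.1462]
eef_rot: [0.666, 0.746, 0.0, -0.0]
contact_force: [-0.5, 0.4, -0.7]
grip_width: 0.0499
gripper_force: 0.3
t 5.1 feed [-0.3378 -0.0097  0.1462] toolx [ 1.e+00 -5.e-04] down [-0.     0.001 -1.   ] F [-0.52  0.36 -0.7 ] q [ 0.56  0.49 -0.43  1.68  0.23  1.02  0.16]
0.68 [[-0.349 -0.054  0.026]
 [-0.335 -0.005  0.108]
 [-0.281  0.044  0.179]]
0.67 [[-0.157  0.112  0.004]
 [-0.106  0.174  0.026]
 [-0.086  0.186  0.038]]
```

View pics/side1.png

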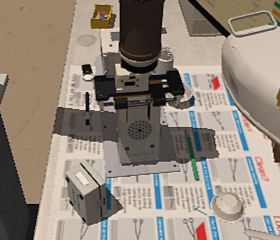

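The fingers are against the lid face and the container is tipping (crop pixel (140,115)); its top edge has risen to 0.179. I'll keep pushing.

```bash
python3 -m jog '{"jaw":[5,5,5,5,5,5,5,5,5,5,5,5],"dp":[[0.6,0,0],[0.6,0,0],[0.6,0,0],[0.6,0,0],[0.6,0,0],[0.6,0,0],[0.6,0,0],[0.6,0,0],[0,0,0],[0,0,0],[0,0,0],[0,0,0]],"yaw":[0,0,0,0,0,0,0,0,0,0,0,0]}'
python3 - <<'E'
from h import *
st()
for c in("side","top"):
  im,d=bot.camera(c);save(c+"2",im[120:360,150:430])
  P=feed(cloud(c,d))
  for k in bot.masks_of("container",c):
    q=P[k["mask"]&(d>0)];print(c,k["conf"],np.percentile(q,[3,50,97],axis=0).round(3).tolist())
E
```

```text
t: 6.4
tcp_pos: [0.5582, -0.1604, 0.1462]
eef_rot: [0.667, 0.745, -0.0, 0.0]
contact_force: [-1.0, -0.2, -0.5]
grip_width: 0.0499
gripper_force: 0.0
t 6.4 feed [-0.2918 -0.0099  0.1462] toolx [1.     0.0017] down [-0. -0. -1.] F [-0.99 -0.19 -0.49] q [ 0.51  0.46 -0.45  1.73  0.23  1.    0.09]
side 0.9 [[-0.293, -0.057, 0.016], [-0.252, -0.006, 0.082], [-0.123, 0.041, 0.173]]
side 0.59 [[-0.503, -0.178, 0.009], [-0.481, -0.138, 0.107], [-0.427, -0.1, 0.128]]
top 0.69 [[-0.27, -0.059, 0.006], [-0.19, -0.01, 0.081], [-0.114, 0.041, 0.085]]
```

View pics/side2.png

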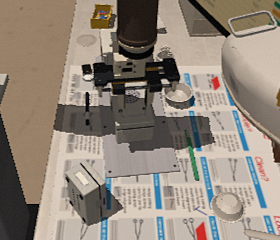

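The container lies on its feet, lid up (lid z=0.081, rear end about -0.275). I'll back off, lower, and check its yaw.

```bash
python3 -m jog '{"jaw":[5,5,5,5,5,5,5,5,5,5],"dp":[[-1.5,0,0],[-2.0,0,0],[-1.5,0,0],[0,0,2.0],[0,0,2.0],[0,0,2.0],[0,0,2.0],[0,0,2.0],[0,0,0.7],[0,0,0]],"yaw":[0,0,0,0,0,0,0,0,0,0]}'
python3 - <<'E'
from h import *
st()
im,d=bot.camera("top");P=feed(cloud("top",d))
m=(d>0)&(P[...,2]>.076)&(P[...,2]<.087)&(abs(P[...,1])<.08)&(P[...,0]>-.3)&(P[...,0]<-.08)
print(m.sum(),cv2.minAreaRect((P[m][:,:2]*1000).astype(np.float32)))
im,d=bot.camera("side");P=feed(cloud("side",d))
m=(d>0)&(P[...,2]>.02)&(P[...,2]<.075)&(abs(P[...,1])<.048)&(abs(P[...,0]+.275)<.02)
print("rear fit",m.sum(),np.polyfit(P[m][:,1],P[m][:,0],1))
E
```

```text
t: 7.6
tcp_pos: [0.563, -0.2102, 0.0383]
eef_rot: [0.667, 0.745, -0.0, -0.001]
contact_force: [0.3, 0.4, -0.2]
grip_width: 0.0501
gripper_force: 0.0
t 7.6 feed [-0.3418 -0.0107  0.0383] toolx [1.     0.0016] down [-0.002  0.    -1.   ] F [ 0.26  0.39 -0.22] q [ 0.54  0.61 -0.39  1.78  0.31  0.81  0.11]
2934 ((-192.02639770507812, -10.16162109375), (105.22309112548828, 164.798828125), 88.12496948242188)
rear fit 86 [ 0.04109414 -0.27396842]
```

It sits about 10 mm to the -n side, with its nose 2° further that way. I'll push with the tool yawed +4° to steer it to centre.

```bash
python3 -m jog '{"jaw":[5,5,5,5,5,5,5,5,5,5,5,5,5,5,5,5],"dp":[[0,0,0],[1,0,0],[1,0,0],[1,0,0],[1,0,0],[1,0,0],[1,0,0],[1,0,0],[1,0,0],[1,0,0],[1,0,0],[1,0,0],[1,0,0],[1,0,0],[0,0,0],[0,0,0]],"yaw":[4,0,0,0,0,0,0,0,0,0,0,0,0,0,0,0]}'
cat > m.py <<'E'
from h import *
st()
im,d=bot.camera("top");P=feed(cloud("top",d))
m=(d>0)&(P[...,2]>.076)&(P[...,2]<.087)&(abs(P[...,1])<.08)&(P[...,0]>-.25)&(P[...,0]<.0)
print(m.sum(),cv2.minAreaRect((P[m][:,:2]*1000).astype(np.float32)))
im,d=bot.camera("side");save("s_%d"%(bot.get_state()["t"]*100),im[120:360,150:430]);P=feed(cloud("side",d))
for k in bot.masks_of("container","side"):
    m=k["mask"]&(d>0)&(P[...,2]>.02)&(P[...,2]<.075)&(abs(P[...,1])<.06);q=P[m]
    if len(q)>20:
        r=np.median(q[:,0]);q=q[abs(q[:,0]-r)<.012];print("rear",len(q),r,np.polyfit(q[:,1],q[:,0],1),np.percentile(q[:,1],[1,99]))
for k in bot.masks_of("dust_flap","side"): print("flap",k["conf"],np.median(P[k["mask"]&(d>0)],0))
E
python3 m.py
```

```text
t: 9.3
tcp_pos: [0.5582, -0.0786, 0.0391]
eef_rot: [0.692, 0.722, 0.0, -0.0]
contact_force: [-0.1, -0.3, 0.3]
grip_width: 0.0501
gripper_force: 0.0
t 9.3 feed [-0.2105 -0.0008  0.0391] toolx [0.9976 0.0694] down [-0.     0.001 -1.   ] F [-0.08 -0.34  0.3 ] q [ 0.32  0.56 -0.38  1.87  0.29  0.76 -0.18]
2476 ((-105.6726303100586, 5.340850830078125), (144.55528259277344, 103.48861694335938), 4.420060157775879)
rear 379 -0.19763275331436259 [-0.07342292 -0.19741772] [-0.04818302  0.05038356]
flap 0.43 [ 0.00848696 -0.04442584  0.05963237]
flap 0.3 [-0.09887461  0.1573498   0.02030744]
```

Rear end at -0.1975, centred, yaw 4.2°. I'll straighten it and push on.

```bash
python3 -m jog '{"jaw":[5,5,5,5,5,5,5,5,5,5,5,5,5],"dp":[[1,0,0],[1,0,0],[1,0,0],[1,0,0],[1,0,0],[1,0,0],[1,0,0],[1,0,0],[1,0,0],[1,0,0],[1,0,0],[0,0,0],[0,0,0]],"yaw":[-2,-2,0,0,0,0,0,0,0,0,0,0,0]}'
python3 m.py
```

```text
t: 10.8
tcp_pos: [0.5473, 0.0308, 0.0393]
eef_rot: [0.666, 0.746, 0.0, -0.0]
contact_force: [0.3, 0.2, 0.3]
grip_width: 0.0498
gripper_force: 0.0
t 10.8 feed [-0.1006  0.0006  0.0393] toolx [ 1.e+00 -3.e-04] down [ 0.     0.001 -1.   ] F [0.31 0.22 0.26] q [ 0.14  0.55 -0.4   1.91  0.31  0.74 -0.33]
145 ((-11.045623779296875, -20.511066436767578), (68.69597625732422, 22.250816345214844), 89.58893585205078)
rear 340 -0.08743033180570572 [ 0.00294039 -0.08746455] [-0.04764389  0.04897642]
```

```bash
python3 -m jog '{"jaw":[5,5,5,5,5,5,5,5],"dp":[[0.6,0,0],[0.6,0,0],[0.6,0,0],[0.6,0,0],[0.4,0,0],[0.3,0,0],[0.2,0,0],[0,0,0]],"yaw":[0,0,0,0,0,0,0,0]}'
python3 m.py
```

```text
t: 11.8
tcp_pos: [0.5435, 0.063, 0.0392]
eef_rot: [0.667, 0.745, 0.0, -0.0]
contact_force: [-0.1, -1.5, 0.2]
grip_width: 0.0498
gripper_force: 0.5
t 11.8 feed [-0.0681  0.0004  0.0392] toolx [1.e+00 6.e-04] down [-0.  0. -1.] F [-0.05 -1.49  0.19] q [ 0.08  0.55 -0.4   1.91  0.31  0.74 -0.39]
0 ((0.0, 0.0), (0.0, 0.0), 0.0)
rear 355 -0.05725974628746021 [-0.00680425 -0.05719666] [-0.04782097  0.0505121 ]
```

```bash
python3 -m jog '{"jaw":[5,5,5,5],"dp":[[0.15,0,0],[0.15,0,0],[0,0,0],[0,0,0]],"yaw":[0,0,0,0]}'
python3 m.py
```

```text
t: 12.4
tcp_pos: [0.5435, 0.0647, 0.0393]
eef_rot: [0.667, 0.745, -0.0, 0.0]
contact_force: [0.8, -4.6, 2.8]
grip_width: 0.0501
gripper_force: 2.6
t 12.4 feed [-0.0665  0.0006  0.0393] toolx [1.     0.0019] down [ 0.    -0.001 -1.   ] F [ 0.79 -4.61  2.82] q [ 0.08  0.55 -0.4   1.91  0.31  0.74 -0.39]
0 ((0.0, 0.0), (0.0, 0.0), 0.0)
rear 318 -0.05546628798162967 [-0.01215218 -0.05547403] [-0.04772437  0.04474183]
```

It stopped against the rubber stops with the rear end at -0.0555. I'll retreat and verify.

```bash
python3 -m jog '{"jaw":[5,5,5,5,5,5,5,5,5,5,5,5],"dp":[[-0.5,0,0],[-1,0,0],[-2,0,0],[-2,0,0],[-2,0,0],[-2,0,0],[-2,0,-2],[0,0,-3],[0,0,-3],[0,0,-3],[0,0,-3],[0,0,0]],"yaw":[0,0,0,0,0,0,0,0,0,0,0,0]}'
python3 m.py
python3 - <<'E'
from h import *
for c in("side","top"):
  im,d=bot.camera(c);P=cloud(c,d)
  if c=="side": save("fin",cv2.resize(im[120:360,180:400],None,fx=2.4,fy=2.4))
  for n in("swab_pot","open_bowl","nail_brush","loupe","pen"):
    for m in bot.masks_of(n,c)[:1]: print(c,n,np.round(np.median(P[m["mask"]&(d>0)],0),3))
E
```

```text
t: 13.8
tcp_pos: [0.5585, -0.0488, 0.1833]
eef_rot: [0.667, 0.745, 0.002, 0.002]
contact_force: [0.6, 0.2, 0.3]
grip_width: 0.0502
gripper_force: 0.0
t 13.8 feed [-0.1809  0.0028  0.1833] toolx [1.     0.0012] down [ 0.007  0.    -1.   ] F [0.64 0.17 0.33] q [ 0.33  0.39 -0.46  1.74  0.2   1.05 -0.08]
1016 ((-28.06600570678711, -0.5603141784667969), (55.99272537231445, 102.09308624267578), 0.08896256983280182)
rear 443 -0.055189292591013385 [-0.00384248 -0.0553819 ] [-0.04762037  0.05026918]
side swab_pot [0.659 0.14  0.057]
side open_bowl [0.695 0.05  0.02 ]
side nail_brush [ 0.712 -0.182  0.006]
side loupe [0.412 0.149 0.011]
side pen [ 0.425 -0.006  0.011]
top swab_pot [0.66  0.158 0.055]
top open_bowl [0.699 0.044 0.016]
top loupe [0.41  0.149 0.009]
top pen [0.419 0.013 0.009]
```

View pics/fin.png

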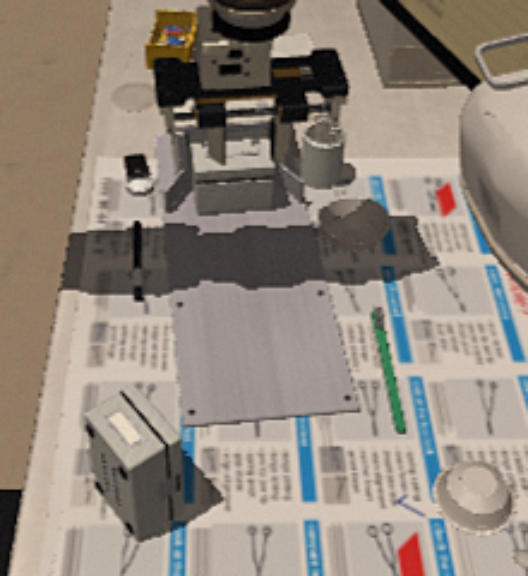

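The container is home in the bay, with its rear end at pixel (235,195). It is square, at x=-0.055 and y≈0, and the bystanders are where they were.

```bash
python3 -c "
from cell import bot
print(bot.close_job())"
```

```text
the job is handed in; nothing more can be done
None
```

The container lies on its feet, lid up, home against the reader's stops (rear end 55 mm out, centred and square); the arm is clear, the bystanders show no real movement, the flap's angle on the lid was not measured, and the job was handed in at about 14 s with no verdict returned.

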